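Put the toothbrush away in the drawer

TASK

Put the wooden toothbrush away: pull it up out of its tumbler, lay it down flat on the grey drying stone and let go of it; then pick it up again as it lies, lift it clear of the stone held level, lay it flat in the front compartment of the open drawer, and push the drawer fully shut. Leave both tumblers, the comb and the soap bottle standing where they are.

Things in the scene. Friction and masses are not known exactly. Their poses are not given: they have to be found in the camera images.
- brush: Wooden toothbrush, 190 mm long, stands handle-down in its tumbler, leaning on the rim by about 0.4 rad towards its own +x. Origin: centre of the handle's foot; z along the brush to the head, x the way the bristles face. Handle 14 (y) x 11 (x) mm for z 0-118 mm; neck 9 x 9 mm to 165; head 13 mm wide, 160-190, white bristles out to 13 mm from the axis. About 100 mm shows above the rim.
- brush_mid (a point): Point on the brush's axis 95 mm from the foot, about the centre of mass; axes as the brush.
- brush_neck (a point): Point on the brush's axis on the thin neck, 140 mm from the foot; axes as the brush.
- brush_tumbler: White ceramic tumbler holding the toothbrush: straight round cup, 64 mm outside diameter, 85 mm high, wall 4 mm, inner floor 8 mm up, loose, 0.3 kg. Origin: centre of its underside, z up.
- comb_tumbler: The same kind of white tumbler holding a wooden comb; to be left alone. Origin: centre of its underside.
- comb: Wooden comb, 185 mm long, 6 mm thick, up to 28 mm wide over the teeth, standing in the other tumbler and leaning like the brush; to be left alone. Origin: foot end; z along it.
- soap: White soap bottle with a pump, 66 mm diameter, 140 mm high, loose, 0.4 kg; to be left alone. Origin: centre of its underside.
- stone: Grey drying stone, a fixed slab 130 (x) x 220 (y) x 12 (z) mm. Origin: centre of its underside; its top is 12 mm up.
- compartment (a point): Floor centre of the drawer's front compartment (moves with the drawer), about 23 mm above the counter. 100 mm along x (drawer travel) by 258 mm along y (across); x points into the chest, z up. Above this floor: drawer sides 41 mm high, front panel about 50 mm high and 15 mm thick, divider behind the compartment 28 mm.
- chest_drawer0_handle (a point): Middle of the steel bar handle on the drawer's front, 35 mm out from the front panel, bar 120 mm long along the drawer's y; moves with the drawer; x points into the chest.
- chest_drawer0 (a joint): How far the drawer is pulled out of the dark wooden chest (chest 220 mm deep, 300 mm wide, 85 mm high, fixed), in m: 0 fully shut, about 0.13 to 0.148 at the start. It opens towards its own -x, the robot's side.
There are look-alikes about, which are no part of the job. There is more than one size of the brush; the job needs the smaller.

How it is judged:
By the outcome, as a careful person would: the job done as asked, in the order asked, and still so for the second after the job is handed in, with the robot touching nothing.
It also fails if it takes over 67 s, if anything falls off the work surface, if the arm or the gripper's body presses on something with over 40 N, if the wrist force passes 120 N, or if a joint passes its speed limit or range.

ROBOT

A 6-joint arm with a two-finger parallel gripper is mounted at the origin on the work surface. World frame = base frame: x ahead of the robot, y to its left, z up, the work surface at z = 0. Lengths are in m, angles in rad, forces in N, time in s.
With the tool pointing down it reaches from about 0.4 to 0.825 m from the base axis. Payload 7 kg.
Tool frame: the origin (TCP) lies at the very end of the fingers, on their centre line; the grasp point (between the pads) lies 19 mm behind it; z points along the fingers, y is the line along which they close (so a half turn about z gives the same grasp; the last joint's range is limited). The gripper opens to 85 mm and grips with 20 to 120 N. Pads are 22 mm wide; open, the fingers measure 114 mm over their backs; the gripper's body (76 mm by 85 mm) begins 54 mm behind the grasp point. The pads swing forward as they close: fully open they stand 13 mm farther back than shut.
Start: joints at [-0.938, 0.359, 0.012, 0, -1.224, -0.288], TCP at [0.228, -0.635, 0.231] pointing down, gripper open.
Joint ranges: [-3.07, 3.07], [-1.43, 2.12], [-1.02, 1.25], [-3.03, 1.67], [-3.05, -0], [-3.03, 3.03]. Speed limits (rad/s): [2.39, 2.39, 3.01, 3.14, 3.14, 3.14].

INTERFACE

Orientations are given as a rotation vector (axis times angle).
In Python, from station import arm gives the robot as it stands.
- The arm moves only by the tool apply_moves, never from a script. Its argument "targets" is a list of rows, each a list of 3 entries, a list of its own where there are three numbers: the opening, from -1 (shut) to 1 (fully open), then the shift along the tool's x, y, z normalised to -1 to 1, where 1 is 3 cm, then the turn, a rotation vector about the tool's x, y, z normalised to -1 to 1, where 1 is 0.12 rad. A call has 1 to 12 rows; each row shifts and turns the commanded pose from where the row before left it, along the tool's axes as they then stand; what a row does not reach is not made up. A row lasts 1/8 s, in which the tool goes at most 62.5 mm and 10.7 degrees, less where a joint would pass 70% of its speed; a pose out of reach is approached as far as the arm can. A call with a number of a shift or a turn outside -1 to 1 is refused whole. A call with a gripper value outside its range is refused whole. The fingers move at their own pace and stop on an object; "grip_force" is the grip in N (left out, the last holds). Time passes only in rows, so rows that do not move let the fingers close. It gives the time, the measured TCP pose, the force, the opening and the grip force at its end, in the units of the state.
- arm.state(): the state, without advancing time (a new reading comes with each control period).
- arm.grab_frame(name): name is "side" or "top" or "wrist"; returns a dict with "image" (420x560x3 uint8, red, green, blue), "fovy" (degrees; the focal length in pixels is half the picture's height over the tangent of half this angle, whatever the lens; pixels are square), "cx", "cy" (the principal point, pixels), "R" (3x3) and "t" (3): a world point X has camera coordinates R X + t; the wrist camera has in their place "hand_eye" (4x4, takes a point from camera to tool coordinates, whose origin is the TCP and whose axes are the flange's). Camera axes: x right, y down, z forward; pixel columns grow to the right and rows downward; lengths in m; the calibration is good to about 2 mm. A picture is of the moment at which its call begins: read the wrist's pose just before it. There is no depth.
- arm.hand_in(): hands the job in; it is judged then, once.
The state is a dict: "time": time; "qpos": joint angles; "qd": joint speeds; "joint_efforts": joint torques, N m; "tcp_pos": TCP position; "orientation": TCP orientation; "contact_force": force on the tool from outside, world axes, zero at the start; "moment": the same for the moment, N m; "grip_width": finger opening in m; "finger_force": force on a finger pad.
Only numpy, scipy, OpenCV 4.12 (cv2) and the standard library are available. Lean on these libraries where they do the work, as an engineer would, in place of code of your own. Each camera call takes 0.05 s, during which the arm holds its last target. There are 200 camera calls.

## Working session

There is one attempt and no reset: what is moved stays moved. The work goes in short steps, Python scripts to look and compute and a tool call to move; the robot and the scene stay as the last step left them, time stands still between calls to the robot, and variables do not carry over. Pictures are saved under pics/ and viewed, at most 10 in all, crops included, and the job is handed in when it is done.

Besides the shell and the picture viewer there is one more tool, called after ">>>" as name(argument=value, ...) on one line, values as JSON. apply_moves: Moves the arm, as the interface text tells. Its arguments: {"type":"object","properties":{"targets":{"type":"array"},"grip_force":{"type":"number"}},"required":["targets"]}

```bash
mkdir -p pics; ls; cat > h.py <<'E'
import numpy as np,cv2
from station import arm
from scipy.spatial.transform import Rotation as Ro
def save(n,fn):
    f=arm.grab_frame(n); cv2.imwrite('pics/'+fn,f['image'][:,:,::-1]); np.save('pics/'+fn+'.npy',f,allow_pickle=True); return f
def load(fn): return np.load('pics/'+fn+'.npy',allow_pickle=True).item()
def cam(f):
    F=f['image'].shape[0]/2/np.tan(np.radians(f['fovy'])/2); return F,np.array(f['R']),np.array(f['t'])
def ray(f,u,v):
    F,R,t=cam(f); d=R.T@np.array([(u-f['cx'])/F,(v-f['cy'])/F,1]); return -R.T@t,d/np.linalg.norm(d)
def onz(f,u,v,z):
    o,d=ray(f,u,v); return o+d*(z-o[2])/d[2]
def proj(f,X):
    F,R,t=cam(f); c=R@np.array(X)+t; return np.array([f['cx']+F*c[0]/c[2],f['cy']+F*c[1]/c[2]])
def tri(f,p,g,q):
    o1,d1=ray(f,*p);o2,d2=ray(g,*q)
    s=np.linalg.lstsq(np.c_[d1,-d2],o2-o1,rcond=None)[0]
    a=o1+s[0]*d1;b=o2+s[1]*d2; return (a+b)/2,np.linalg.norm(a-b)
E
python3 - <<'E'
from h import *
a=save('side','s0.png');b=save('top','t0.png')
print({k:a[k] for k in a if k!='image'},{k:b[k] for k in b if k!='image'})
print(arm.state())
E
```

```text
pics
{'fovy': 55.734205881816095, 'cx': 278.5008460472091, 'cy': 207.92115002429279, 'R': array([[-0.68658466,  0.72704567,  0.00246874],
       [ 0.40881154,  0.38886413, -0.82562571],
       [-0.60122761, -0.5658527 , -0.56421281]]), 't': array([ 0.29105277, -0.22055752,  1.6211724 ])} {'fovy': 55.87269961186191, 'cx': 286.0185165035345, 'cy': 211.87558615729918, 'R': array([[ 0.02242278, -0.99973607,  0.00500024],
       [-0.99378849, -0.02283414, -0.1089176 ],
       [ 0.10900303, -0.00252694, -0.99403821]]), 't': array([0.13880189, 0.57021548, 1.39036335])}
{'time': 0.1, 'qpos': array([-9.37863259e-01,  3.59310519e-01,  1.11872632e-02, -3.10287644e-04,
       -1.22409941e+00, -2.88093923e-01]), 'qd': array([-0.00043613, -0.00206589,  0.00272162,  0.00197853, -0.00139206,
        0.00044093]), 'joint_efforts': array([-1.29305001e-03, -5.84764802e+01,  2.94105703e+01,  6.95453614e+00,
       -3.22350359e-03,  4.72842501e-06]), 'tcp_pos': array([ 0.22801732, -0.63488209,  0.23047613]), 'orientation': array([ 5.38764690e-01, -3.09467149e+00, -2.21048488e-03]), 'contact_force': array([-0.41701638, -0.41890723, -0.17725178]), 'moment': array([-0.00606661, -0.01842749, -0.03366304]), 'finger_force': 0.0, 'grip_width': 0.08570105444825896}
```

View pics/s0.png

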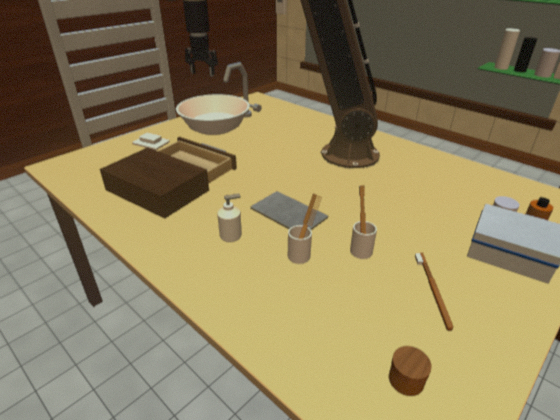

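View pics/t0.png

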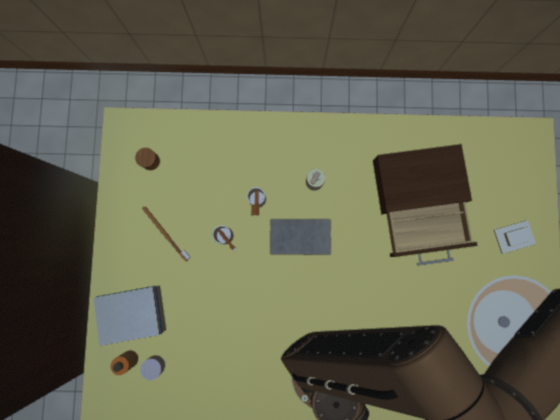

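```bash
python3 - <<'E'
from h import *
a=load('s0.png')['image'];b=load('t0.png')['image']
A=cv2.resize(a[175:275,275:395],None,fx=4.9,fy=4.9,interpolation=2)[:490]
B=cv2.resize(b[185:265,205:275],None,fx=4,fy=4,interpolation=2)
c=np.zeros((600,800,3),np.uint8);A=cv2.resize(A,(500,417));c[:417,:500]=A;c[:320,510:790]=B
cv2.imwrite('pics/c0.png',c[:420,:,::-1])
E
```

```text
(no output)
```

View pics/c0.png

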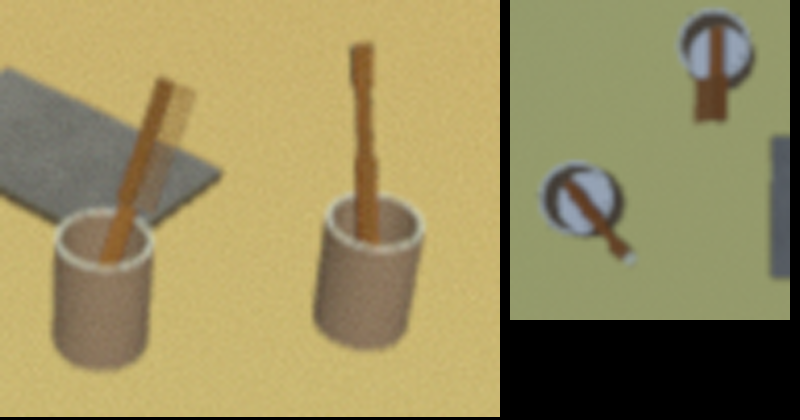

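The brush and its look-alikes, by side-view pixels:
- **(363,215), in the tumbler at (363,240):** the small brush. It has a plain stick, a thin neck and a white tip, which shows in the top view at (236,249). This is the one the job needs.
- **(308,215), in the tumbler at (300,245):** the comb, because teeth are visible.
- **(435,290), lying on the counter:** the large brush, a look-alike.

Next I'll measure everything.

```bash
python3 - <<'E'
from h import *
s=load('s0.png');t=load('t0.png')
def line(f,roi,hsvlo,hsvhi,nm):
    x0,y0,x1,y1=roi; im=f['image'][y0:y1,x0:x1]; hsv=cv2.cvtColor(im,cv2.COLOR_RGB2HSV)
    m=cv2.inRange(hsv,hsvlo,hsvhi); n,l,st,_=cv2.connectedComponentsWithStats(m)
    k=1+np.argmax(st[1:,4]); ys,xs=np.where(l==k); P=np.c_[xs+x0,ys+y0].astype(np.float32)
    vx,vy,cx,cy=cv2.fitLine(P,cv2.DIST_HUBER,0,.01,.01).ravel(); pr=(P-[cx,cy])@[vx,vy]
    print(nm,len(P),'ends',[cx+pr.min()*vx,cy+pr.min()*vy],[cx+pr.max()*vx,cy+pr.max()*vy]); return (vx,vy,cx,cy)
lo,hi=(3,110,40),(16,255,210)
ls=line(s,(350,180,378,233),lo,hi,'side');lt=line(t,(212,225,242,255),lo,hi,'top')
def plane(f,l):
    o,d1=ray(f,l[2],l[3]);_,d2=ray(f,l[2]+20*l[0],l[3]+20*l[1]);n=np.cross(d1,d2);n/=np.linalg.norm(n);return n,n@o
n1,c1=plane(s,ls);n2,c2=plane(t,lt);d=np.cross(n1,n2);d/=np.linalg.norm(d);d*=np.sign(d[2])
X=np.linalg.lstsq(np.array([n1,n2,d*0+[0,0,1]]),[c1,c2,.1],rcond=None)[0]
print('axis dir',d,'at z=.1',X,'lean',np.arccos(d[2]))
# stone corners in top via mask
hs=cv2.cvtColor(t['image'],cv2.COLOR_RGB2HSV); 
print('hsv stone',hs[237,300],'tbl',hs[280,200],'cup',hs[232,222])
roi=t['image'][205:270,260:345].astype(int); m=((roi.max(2)-roi.min(2))<35).astype(np.uint8)
cs=max(cv2.findContours(m,0,2)[0],key=cv2.contourArea); r=cv2.minAreaRect(cs); bx=cv2.boxPoints(r)+[260,205]
C=np.array([onz(t,*p,.012)[:2] for p in bx]);print('stone',bx.round(1).tolist(),C.round(3).tolist(),C.mean(0))
# cup rims in top
for nm,(x0,y0,x1,y1) in dict(brush=(205,218,245,252),comb=(240,182,275,215)).items():
    roi=t['image'][y0:y1,x0:x1].astype(int); m=((roi[:,:,0]-roi[:,:,2])<35).astype(np.uint8)  # whitish
    cs=max(cv2.findContours(m,0,2)[0],key=cv2.contourArea); (u,v),rr=cv2.minEnclosingCircle(cs); print(nm,u+x0,v+y0,rr,onz(t,u+x0,v+y0,.085))
for nm,p,z in [('handleL',(420,262),.05),('handleR',(451,258),.05),('frontL',(390,254),.07),('frontR',(477,244),.07),('chest front L',(387,211),.085),('chest front R',(469,202),.085),('chestbackL',(376,157),.085)]: print(nm,onz(t,*p,z).round(3))
E
```

```text
side 86 ends [np.float32(361.885), np.float32(210.98961)] [np.float32(362.13214), np.float32(232.03368)]
top 46 ends [np.float32(219.29034), np.float32(230.77078)] [np.float32(232.54996), np.float32(247.56581)]
axis dir [-0.21211116 -0.28748217  0.93400367] at z=.1 [0.44388005 0.33807547 0.1       ] lean 0.3653362881782437
hsv stone [108  32  96] tbl [ 34  78 153] cup [ 8 72 95]
stone [[270.0, 254.0], [270.0, 218.0], [330.0, 218.0], [330.0, 254.0]] [[0.415, 0.206], [0.545, 0.209], [0.55, -0.009], [0.42, -0.01]] [0.48280259 0.09915715]
brush 222.0 235.0 11.401854515075684 [0.47625141 0.36934821 0.085     ]
comb 255.73076915740967 197.03846168518066 11.269396781921387 [0.6102532  0.25789133 0.085     ]
handleL [ 0.399 -0.321  0.05 ]
handleR [ 0.416 -0.43   0.05 ]
frontL [ 0.425 -0.21   0.07 ]
frontR [ 0.466 -0.513  0.07 ]
chest front L [ 0.572 -0.197  0.085]
chest front R [ 0.61  -0.482  0.085]
chestbackL [ 0.762 -0.159  0.085]
```

```bash
python3 - <<'E'
from h import *
t=load('t0.png')['image'];s=load('s0.png')['image']
c=np.zeros((560,800,3),np.uint8)
c[:390,:390]=cv2.resize(t[140:270,370:500],(390,390),interpolation=2)
c[:400,400:800]=cv2.resize(s[120:220,95:245],(400,267),interpolation=2)[:400] if 0 else cv2.copyMakeBorder(cv2.resize(s[120:220,95:245],(400,267),interpolation=2),0,133,0,0,0)
cv2.imwrite('pics/c1.png',c[:400,:,::-1])
E
```

```text
(no output)
```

View pics/c1.png

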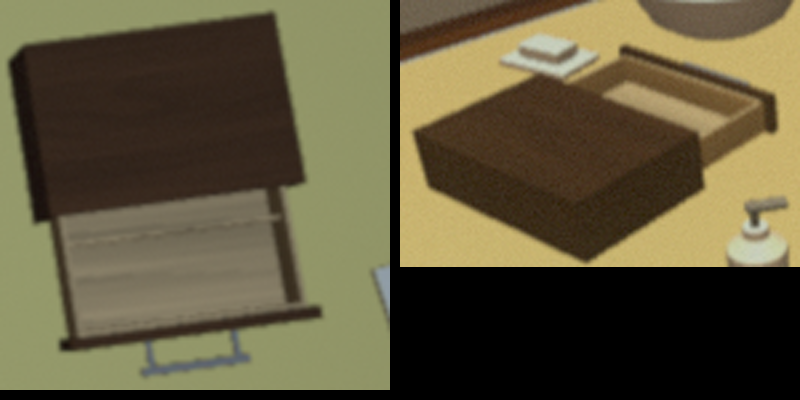

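```bash
python3 - <<'E'
from h import *
s=load('s0.png');t=load('t0.png')
print('rim',tri(s,(364.8,228.3),t,(222.5,234.8)),onz(s,364.8,228.3,.085))
print('tip',tri(s,(361.9,186),t,(234,247.8)))
print('foot-ish vis', tri(s,(363.2,231),t,(219.3,230.8)))
for f,n in ((s,'s'),(t,'t')):print(n,'cam',-f['R'].T@f['t'])
f=arm.grab_frame('wrist'); print(f['hand_eye'],f['fovy'],f['cx'],f['cy'])
for z,r in((.085,.032),(0,.032)):
  P=[proj(t,[.476+r*np.cos(a),.366+r*np.sin(a),z]) for a in np.linspace(0,6.28,9)];print(np.round(P).astype(int).tolist())
# chest/drawer checks: crop coords/3 + offset
g=lambda u,v:(370+u/3,140+v/3)
for nm,p,z in [('handleL',(145,372),.048),('handleR',(248,358),.048),('frontL',(62,346),.073),('frontR',(320,312),.073),('frontRback',(318,307),.073),('divL',(72,240),.051),('divR',(278,215),.051),('chestFL',(36,221),.085),('chestFR',(303,182),.085),('chestBL',(25,45),.085),('chestBR',(275,13),.085)]: print(nm,onz(t,*g(*p),z).round(3))
h=lambda u,v:(95+u/2.667,120+v/2.667)
print('front panel top R side', onz(s,*h(622,48),.073),onz(s,*h(775,98),.073))
E
```

```text
rim (array([0.4765205 , 0.37047473, 0.07611741]), np.float64(0.003324578130371502)) [0.48611288 0.37744262 0.085     ]
tip (array([0.43120407, 0.31766929, 0.16868817]), np.float64(0.0036762043138615567))
foot-ish vis (array([0.49160106, 0.37870916, 0.07953475]), np.float64(0.0032044812565608766))
s cam [1.26469243 0.79150302 0.73186974]
t cam [0.41200744 0.155299   1.44348675]
[[ 3.07136427e-05 -9.45471614e-01 -3.25704506e-01  8.41268174e-02]
 [ 9.99999666e-01  2.95095114e-04 -7.62318041e-04 -4.29616810e-04]
 [ 8.16863877e-04 -3.25704374e-01  9.45471308e-01 -1.42201672e-01]
 [ 0.00000000e+00  0.00000000e+00  0.00000000e+00  1.00000000e+00]] 63.46274037999629 272.4461216312672 212.73211051105525
[[223, 226], [217, 228], [214, 235], [216, 242], [223, 244], [229, 242], [232, 235], [230, 229], [223, 226]]
[[227, 228], [221, 230], [218, 236], [220, 242], [226, 245], [233, 243], [235, 236], [233, 230], [227, 228]]
handleL [ 0.392 -0.315  0.048]
handleR [ 0.411 -0.436  0.048]
frontL [ 0.42  -0.212  0.073]
frontR [ 0.466 -0.51   0.073]
frontRback [ 0.471 -0.508  0.073]
divL [ 0.545 -0.23   0.051]
divR [ 0.58  -0.474  0.051]
chestFL [ 0.562 -0.18   0.085]
chestFR [ 0.615 -0.489  0.085]
chestBL [ 0.769 -0.168  0.085]
chestBR [ 0.815 -0.462  0.085]
front panel top R side [ 0.06965875 -0.06374229  0.073     ] [0.05548491 0.1863     0.073     ]
```

```bash
cat >> h.py <<'E'
def pose():
    s=arm.state(); return np.array(s['tcp_pos']),Ro.from_rotvec(s['orientation']).as_matrix()
def frame(az,al):  # tool x horizontal azimuth az tilted: z leans al toward x azimuth
    hh=np.array([np.cos(az),np.sin(az),0]);Z=np.array([0,0,1.])
    z=np.sin(al)*hh-np.cos(al)*Z; x=np.cos(al)*hh+np.sin(al)*Z
    return np.c_[x,np.cross(z,x),z]
def shift(p0,R,p1,step=.04):
    d=R.T@(np.array(p1)-p0)/.03; n=int(np.ceil(max(np.linalg.norm(d)*.03/step,np.abs(d).max()))); print('shift total',d.round(2),'rows',n,'each',(d/n).round(3))
def turn(R0,R1,step=1.):
    r=Ro.from_matrix(R0.T@R1).as_rotvec()/.12; n=int(np.ceil(np.abs(r).max()/step)); print('turn total',r.round(2),'rows',n,'each',(r/n).round(3))
E
python3 - <<'E'
from h import *
p,R=pose(); via=[.55,-.1,.33]; shift(p,R,via)
az=np.radians(-127.5); R1=frame(az,.7); R0=frame(az,0); turn(R,R0); turn(R0,R1)
shift(np.array(via),R,[.52,.43,.26])
E
```

```text
shift total [-16.13  13.16  -3.3 ] rows 17 each [-0.949  0.774 -0.194]
turn total [ 0.01  0.   -4.76] rows 5 each [ 0.002  0.    -0.953]
turn total [-0.    5.83  0.  ] rows 6 each [-0.     0.972  0.   ]
shift total [-5.03 16.96  2.35] rows 17 each [-0.296  0.998  0.138]
```

>>> apply_moves(targets=[[1,[-0.95,0.775,-0.194],[0,0,0]],[1,[-0.95,0.775,-0.194],[0,0,0]],[1,[-0.95,0.775,-0.194],[0,0,0]],[1,[-0.95,0.775,-0.194],[0,0,0]],[1,[-0.95,0.775,-0.194],[0,0,0]],[1,[-0.95,0.775,-0.194],[0,0,0]],[1,[-0.95,0.775,-0.194],[0,0,0]],[1,[-0.95,0.775,-0.194],[0,0,0]],[1,[-0.95,0.775,-0.194],[0,0,0]],[1,[-0.95,0.775,-0.194],[0,0,0]],[1,[-0.95,0.775,-0.194],[0,0,0]],[1,[-0.95,0.775,-0.194],[0,0,0]]])

```text
time: 1.65
tcp_pos: [0.456, -0.2559, 0.3012]
orientation: [0.539, -3.095, -0.0]
contact_force: [-0.5, -1.3, 1.1]
grip_width: 0.0855
finger_force: 0.0
```

>>> apply_moves(targets=[[1,[-0.95,0.775,-0.194],[0,0,0]],[1,[-0.95,0.775,-0.194],[0,0,0]],[1,[-0.95,0.775,-0.194],[0,0,0]],[1,[-0.95,0.775,-0.194],[0,0,0]],[1,[-0.95,0.775,-0.194],[0,0,0]],[1,[-0.3,1,0.14],[0,0,0]],[1,[-0.3,1,0.14],[0,0,0]],[1,[-0.3,1,0.14],[0,0,0]],[1,[-0.3,1,0.14],[0,0,0]],[1,[-0.3,1,0.14],[0,0,0]],[1,[-0.3,1,0.14],[0,0,0]],[1,[-0.3,1,0.14],[0,0,0]]])

```text
time: 3.15
tcp_pos: [0.5385, 0.1204, 0.3005]
orientation: [0.539, -3.095, -0.0]
contact_force: [0.2, 0.8, 0.7]
grip_width: 0.0851
finger_force: 0.0
```

>>> apply_moves(targets=[[1,[-0.3,1,0.14],[0,0,0]],[1,[-0.3,1,0.14],[0,0,0]],[1,[-0.3,1,0.14],[0,0,0]],[1,[-0.3,1,0.14],[0,0,0]],[1,[-0.3,1,0.14],[0,0,0]],[1,[-0.3,1,0.14],[0,0,0]],[1,[-0.3,1,0.14],[0,0,0]],[1,[-0.3,1,0.14],[0,0,0]],[1,[-0.3,1,0.14],[0,0,0]],[1,[-0.3,1,0.14],[0,0,0]]])

```text
time: 4.4
tcp_pos: [0.522, 0.4342, 0.2585]
orientation: [-0.539, 3.095, -0.0]
contact_force: [0.9, 0.1, -0.1]
grip_width: 0.0856
finger_force: 0.0
```

>>> apply_moves(targets=[[1,[0,0,0],[0,0,-0.95]],[1,[0,0,0],[0,0,-0.95]],[1,[0,0,0],[0,0,-0.95]],[1,[0,0,0],[0,0,-0.95]],[1,[0,0,0],[0,0,-0.95]],[1,[0,0,0],[0,0.97,0]],[1,[0,0,0],[0,0.97,0]],[1,[0,0,0],[0,0.97,0]],[1,[0,0,0],[0,0.97,0]],[1,[0,0,0],[0,0.97,0]],[1,[0,0,0],[0,0.97,0]],[1,[0,0,0],[0,0,0]]])

```text
time: 5.9
tcp_pos: [0.5219, 0.4335, 0.253]
orientation: [1.094, -2.222, 0.404]
contact_force: [-0.6, 0.6, -1.5]
grip_width: 0.0851
finger_force: 0.0
```

```bash
python3 - <<'E'
from h import *
s=arm.state();print(s['time'],s['tcp_pos'],s['qpos'].round(2));p,R=pose();print(R.round(2))
f=arm.grab_frame('wrist');T=np.eye(4);T[:3,:3]=R;T[:3,3]=p;M=np.linalg.inv(T@f['hand_eye']);f['R']=M[:3,:3];f['t']=M[:3,3]
cv2.imwrite('pics/w1.png',f['image'][:,:,::-1]);np.save('pics/w1.png.npy',f,allow_pickle=True)
E
```

```text
5.9 [0.52185813 0.43352254 0.25298463] [ 0.96  0.82  0.67 -0.04 -2.13 -1.63]
[[-0.46 -0.79 -0.4 ]
 [-0.6   0.61 -0.51]
 [ 0.65  0.   -0.76]]
```

View pics/w1.png

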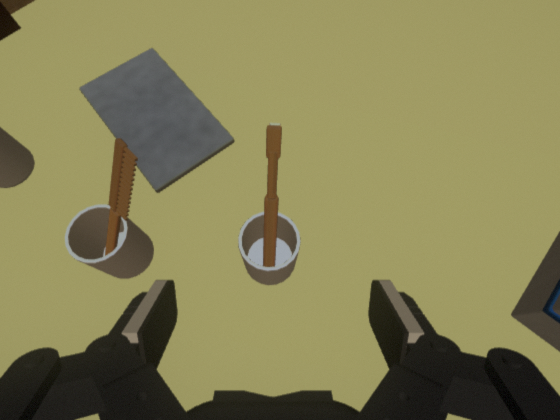

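Wrist view: brush tip at (274,126), neck/handle step at (271,197) and foot at (270,265), in its rim centred near (269,241). The comb's tumbler is at left (97,235).

```bash
python3 - <<'E'
from h import *
from scipy.optimize import least_squares as LS
s=load('s0.png');t=load('t0.png');w=load('w1.png')
im=w['image'].astype(int)
# rows: brush edges
hsv=cv2.cvtColor(w['image'],cv2.COLOR_RGB2HSV)
m=cv2.inRange(hsv[110:275,255:290],(3,120,50),(16,255,230))
rows=[(y+110,np.where(r)[0].mean()+255,(r>0).sum()) for y,r in enumerate(m) if (r>0).sum()>2]
for y,x,n in rows[::8]+rows[-3:]: print(y,round(x,1),n,end=' | ')
ys=np.array([r[0] for r in rows]);k=np.polyfit(ys,[r[1] for r in rows],1);X=lambda y:np.polyval(k,y)
print('\nends',ys.min(),ys.max(),k)
obs=[(w,190,(X(126),126)),(w,160,(X(157),157)),(w,118,(X(197),197)),(w,0,(X(ys.max()),ys.max())),(t,190,(234,247.8)),(s,190,(361.9,186))]
def res(v,full=0):
    az,l=v[3:]; a=np.array([np.sin(l)*np.cos(az),np.sin(l)*np.sin(az),np.cos(l)]);b=np.array([np.cos(l)*np.cos(az),np.cos(l)*np.sin(az),-np.sin(l)])
    return np.concatenate([(proj(f,v[:3]+a*S/1000-b*(.005 if f is w else 0))-np.array(p))*(1 if f is w else .7) for f,S,p in obs])
r=LS(res,[.48,.37,.01,np.radians(-127),.4]);print(r.x,np.degrees(r.x[3]),res(r.x).round(1))
v=r.x;az,l=v[3:];a=np.array([np.sin(l)*np.cos(az),np.sin(l)*np.sin(az),np.cos(l)])
print('s108',v[:3]+a*.108)
c=onz(w,269,241,.085);print('cup c wrist',c); d=v[:3]+a*(.085-v[2])/a[2]-c;print('axis rel cup at rim',d)
for p in[(153,49),(233,141),(158,190),(81,88)]:print('stone',onz(w,*p,.012).round(4))
E
```

```text
126 270.8 5 | 134 273.6 10 | 142 273.7 10 | 150 273.3 12 | 158 272.6 7 | 166 271.9 7 | 174 272.3 6 | 182 271.7 7 | 190 271.5 8 | 198 270.5 12 | 206 270.4 11 | 214 270.5 12 | 222 270.0 13 | 230 270.0 13 | 238 269.5 12 | 246 269.0 11 | 254 269.0 11 | 262 268.5 10 | 263 268.5 10 | 264 268.5 10 | 265 268.5 10 | 
ends 126 265 [-3.88987406e-02  2.78730116e+02]
[ 0.48475787  0.37676205  0.00286997 -2.30530571  0.42683379] -132.08428742824486 [-0.1  1.8 -0.   0.7  0.1 -3.8 -0.   1.3 -0.7 -0.  -0.2 -1.4]
s108 [0.45479152 0.34357935 0.10118033]
cup c wrist [0.48161846 0.37463692 0.085     ]
axis rel cup at rim [-2.18949551e-02 -2.55962217e-02 -1.38777878e-17]
stone [ 0.4226 -0.0056  0.012 ]
stone [0.4206 0.2108 0.012 ]
stone [0.542  0.2125 0.012 ]
stone [ 0.5471 -0.0039  0.012 ]
```

```bash
python3 - <<'E'
from h import *
from scipy.optimize import least_squares as LS
s=load('s0.png');t=load('t0.png');w=load('w1.png')
X=lambda y:-.0389*y+278.73
obs=[(w,190,(X(125),125)),(w,160,(X(156),156)),(w,118,(X(195),195)),(w,0,(X(266),266)),(t,190,(234,247.8)),(s,190,(361.9,186))]
def res(v):
    az,l=v[3:]; a=np.array([np.sin(l)*np.cos(az),np.sin(l)*np.sin(az),np.cos(l)]);b=np.array([np.cos(l)*np.cos(az),np.cos(l)*np.sin(az),-np.sin(l)])
    return np.concatenate([(proj(f,v[:3]+a*S/1000-b*(.005 if f is w else 0))-np.array(p))*(1 if f is w else .7) for f,S,p in obs]+[[(v[2]-.010)*5000,(l-.4)*20]])
v=LS(res,[.48,.37,.01,-2.2,.4]).x;print(v,res(v).round(1))
az,l=v[3:];a=np.array([np.sin(l)*np.cos(az),np.sin(l)*np.sin(az),np.cos(l)])
g=v[:3]+a*.108;print('s108',g,'az',np.degrees(az))
c=onz(w,269,241,.085);d=v[:3]+a*(.085-v[2])/a[2]-c;print(c,d,np.linalg.norm(d))
h=np.array([np.cos(az),np.sin(az),0])
al=1.05; R1=frame(az,al); p,R=pose(); turn(R,R1)
tgt=g+R1[:,2]*.006
shift(p,R1,tgt-R1[:,2]*.08); print('tgt',tgt)
E
```

```text
[ 0.48616682  0.37874772  0.00997574 -2.30462138  0.42178813] [-0.1  0.7 -0.1  0.5  0.  -2.2  0.   1.1 -1.5 -0.5  0.3 -2.7 -0.1  0.4]
s108 [0.45655578 0.34591331 0.10851044] az -132.04507858364616
[0.48161846 0.37463692 0.085     ] [-1.79974717e-02 -2.08893014e-02 -1.38777878e-17] 0.027573028516022568
turn total [-0.5   2.9   0.42] rows 3 each [-0.168  0.966  0.139]
shift total [-2.44 -0.33  3.11] rows 4 each [-0.609 -0.082  0.778]
tgt [0.45307022 0.34204832 0.10552501]
```

>>> apply_moves(targets=[[1,[0,0,0],[-0.17,0.97,0.14]],[1,[0,0,0],[-0.17,0.97,0.14]],[1,[0,0,0],[-0.17,0.97,0.14]],[0.4,[-0.61,-0.08,0.78],[0,0,0]],[0.4,[-0.61,-0.08,0.78],[0,0,0]],[0.4,[-0.61,-0.08,0.78],[0,0,0]],[0.4,[-0.61,-0.08,0.78],[0,0,0]],[0.4,[0,0,0],[0,0,0]]])

```text
time: 6.95
tcp_pos: [0.4987, 0.3923, 0.1487]
orientation: [0.866, -1.95, 0.5]
contact_force: [-0.7, -0.8, 0.9]
grip_width: 0.0596
finger_force: 0.0
```

```bash
cat >> h.py <<'E'
def wsave(fn):
    p,R=pose();f=arm.grab_frame('wrist');T=np.eye(4);T[:3,:3]=R;T[:3,3]=p;M=np.linalg.inv(T@f['hand_eye']);f['R']=M[:3,:3];f['t']=M[:3,3]
    cv2.imwrite('pics/'+fn,f['image'][:,:,::-1]);np.save('pics/'+fn+'.npy',f,allow_pickle=True);return f
E
python3 - <<'E'
from h import *
wsave('w2.png');print(arm.state()['qpos'])
E
```

```text
[ 0.92473285  1.00957719  0.64760167 -0.09863387 -2.25071759 -1.67743011]
```

View pics/w2.png

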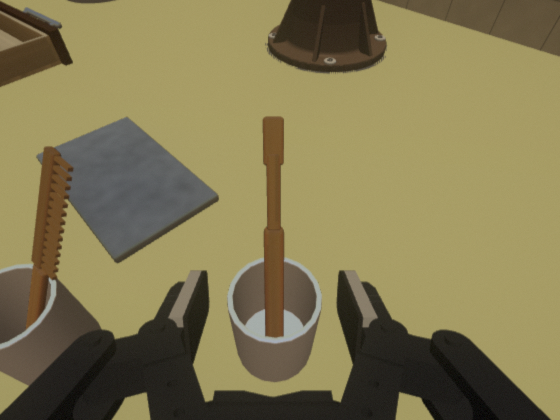

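Brush centred between the pads: tip (273,118), neck step (274,228), head base (273,164), foot (274,335).

```bash
python3 - <<'E'
from h import *
a=load('w1.png');b=load('w2.png')
X=lambda y:-.0389*y+278.73
hsv=cv2.cvtColor(b['image'],cv2.COLOR_RGB2HSV);m=cv2.inRange(hsv[100:345,255:295],(3,110,50),(16,255,230))
L=[(y+100,np.where(r)[0].mean()+255,(r>0).sum()) for y,r in enumerate(m) if (r>0).sum()>3]
print([(y,round(x,1),int(n)) for y,x,n in L[::6]],L[0][0],L[-1][0])
k=np.polyfit([l[0] for l in L],[l[1] for l in L],1);Y=lambda y:np.polyval(k,y)
for S,u,w in((190,125,118),(160,156,164),(118,195,228),(0,266,336)): print(S,tri(a,(X(u),u),b,(Y(w),w)))
# depth from apparent scale: tool-frame location of s=118 by handle width px
E
```

```text
[(118, np.float64(273.0), 17), (124, np.float64(272.0), 7), (130, np.float64(273.6), 12), (136, np.float64(272.9), 10), (142, np.float64(273.0), 11), (148, np.float64(273.1), 8), (154, np.float64(272.7), 18), (160, np.float64(273.4), 13), (166, np.float64(272.4), 5), (172, np.float64(273.6), 5), (178, np.float64(272.2), 5), (184, np.float64(271.9), 8), (190, np.float64(272.7), 9), (196, np.float64(274.2), 6), (202, np.float64(274.2), 6), (208, np.float64(275.5), 6), (214, np.float64(272.9), 8), (220, np.float64(273.9), 7), (226, np.float64(274.3), 6), (232, np.float64(273.1), 17), (238, np.float64(272.2), 14), (244, np.float64(273.4), 15), (250, np.float64(274.0), 16), (256, np.float64(274.7), 13), (262, np.float64(273.5), 20), (268, np.float64(273.5), 20), (274, np.float64(273.5), 20), (280, np.float64(273.6), 19), (286, np.float64(273.6), 19), (292, np.float64(274.2), 18), (298, np.float64(274.0), 19), (304, np.float64(274.0), 19), (310, np.float64(274.0), 17), (316, np.float64(274.0), 17), (322, np.float64(274.0), 17), (328, np.float64(274.0), 17), (334, np.float64(274.0), 17)] 118 336
190 (array([0.43017745, 0.31587341, 0.17117083]), np.float64(0.0003100617431889611))
160 (array([0.44137879, 0.32861093, 0.14825569]), np.float64(0.00018297461446642091))
118 (array([0.45500281, 0.34395803, 0.10811574]), np.float64(0.0003548403200413773))
0 (array([0.49771491, 0.39325096, 0.08144002]), np.float64(0.001776958472708741))
```

>>> apply_moves(targets=[[0.4,[0,0,0.8],[0,0,0]],[0.4,[0,0,0.8],[0,0,0]],[0.4,[0,0,0.75],[0,0,0]],[0.4,[0,0,0],[0,0,0]]])

```text
time: 7.5
tcp_pos: [0.4585, 0.3478, 0.1153]
orientation: [0.868, -1.952, 0.499]
contact_force: [0.2, 0.4, 0.3]
grip_width: 0.0598
finger_force: 0.0
```

```bash
python3 - <<'E'
from h import *
w=wsave('w3.png');s=save('side','s3.png')
c=np.zeros((420,800,3),np.uint8);c[:,:400]=cv2.resize(w['image'][140:350,175:375],(400,420),interpolation=2)
c[:,410:]=cv2.resize(s['image'][165:265,315:408],(390,420),interpolation=2)
cv2.imwrite('pics/c3.png',c[:,:,::-1])
E
```

```text
(no output)
```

View pics/c3.png

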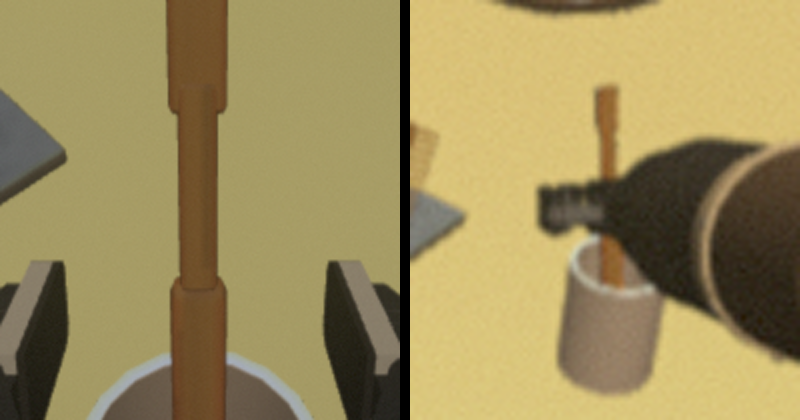

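```bash
python3 - <<'E'
from h import *
w=load('w3.png');im=w['image'].astype(float)
F=cam(w)[0];he=w['hand_eye'];p,R=pose()
def width(r0,r1):
    out=[]
    for r in range(r0,r1,3):
        pr=cv2.GaussianBlur(im[r:r+3].mean(0)[None,:,:],(1,1),0)[0]; q=pr[:,2]-pr[:,0]; q=pr[:,1]-0.0*pr[:,0]
        seg=q[245:305];bgL=np.median(seg[:8]);bgR=np.median(seg[-8:]);c=np.median(seg[26:31])
        def cross(idx,bg):
            th=(bg+c)/2
            for i,j in zip(idx[:-1],idx[1:]):
                if (seg[i]-th)*(seg[j]-th)<=0: return i+(th-seg[i])/(seg[j]-seg[i])*(j-i)
        a=cross(list(range(27,-1,-1)),bgL);b=cross(list(range(27,60)),bgR)
        if a and b: out.append((b-a,(a+b)/2+245))
    o=np.array(out);return np.median(o[:,0]),np.median(o[:,1])
for nm,r0,r1,W in(('head',165,190,13),('neck',205,275,9),('handle',287,312,14)):
    wd,c=width(r0,r1);Z=F*W/wd/1000;v=(r0+r1)/2
    P=he@np.array([(c-w['cx'])/F*Z,(v-w['cy'])/F*Z,Z,1]);print(nm,wd,c,'Z',Z,'tool',P[:3].round(4),'world',(p+R@P[:3]).round(4))
E
```

```text
head 30.031642372636746 273.2646330923947 Z 0.14700622022676615 tool [0.0503 0.     0.002 ] world [0.4413 0.3285 0.1577]
neck 19.95040826460887 273.4818021769109 Z 0.15320119909570357 tool [ 0.0222  0.0001 -0.0011] world [0.4524 0.341  0.135 ]
handle 28.69565976008724 273.8197086352657 Z 0.16568502739115856 tool [-0.0102  0.0003  0.0009] world [0.4621 0.3519 0.1059]
```

>>> apply_moves(targets=[[0.4,[-0.2,0.03,0.3],[0,0,0]],[0.0,[0,0,0],[0,0,0]],[-0.3,[0,0,0],[0,0,0]],[-1,[0,0,0],[0,0,0]],[-1,[0,0,0],[0,0,0]],[-1,[0,0,0],[0,0,0]],[-1,[0,0,0],[0,0,0]]], grip_force=40)

```text
time: 8.48
tcp_pos: [0.4546, 0.3446, 0.1038]
orientation: [0.867, -1.95, 0.5]
contact_force: [1.1, 1.4, 0.1]
grip_width: 0.0129
finger_force: 42.3
```

```bash
python3 - <<'E'
from h import *
w=wsave('w4.png');s=save('side','s4.png')
c=np.zeros((420,800,3),np.uint8);c[:,:400]=cv2.resize(w['image'][140:350,175:375],(400,420),interpolation=2)
c[:,410:]=cv2.resize(s['image'][165:265,315:408],(390,420),interpolation=2)
cv2.imwrite('pics/c4.png',c[:,:,::-1])
E
```

View pics/c4.png

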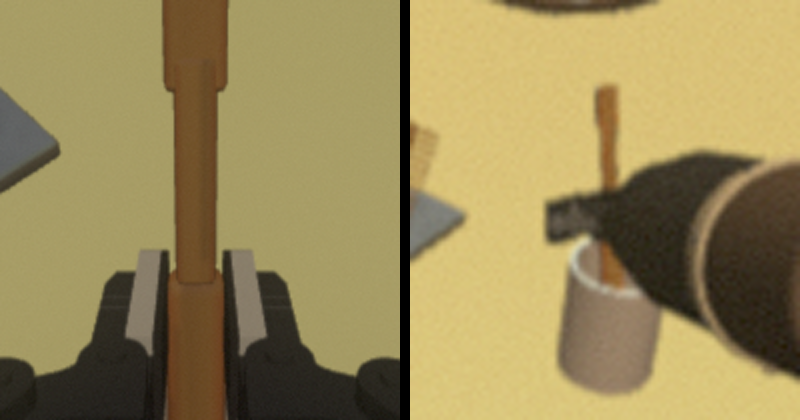

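>>> apply_moves(targets=[[-1,[0.25,0,-0.03],[0,0,0]],[-1,[0.5,0,-0.055],[0,0,0]],[-1,[0.7,0,-0.08],[0,0,0]],[-1,[0.7,0,-0.08],[0,0,0]],[-1,[0.7,0,-0.08],[0,0,0]],[-1,[0.7,0,-0.08],[0,0,0]],[-1,[0.7,0,-0.08],[0,0,0]],[-1,[0,0,0],[0,0,0]]])

```text
time: 9.57
tcp_pos: [0.4204, 0.3065, 0.2237]
orientation: [0.868, -1.953, 0.499]
contact_force: [0.2, 0.9, 0.0]
grip_width: 0.0128
finger_force: 42.2
```

```bash
python3 - <<'E'
from h import *
w=wsave('w5.png');s=save('side','s5.png')
c=np.zeros((420,800,3),np.uint8);c[:,:400]=cv2.resize(w['image'][140:350,175:375],(400,420),interpolation=2)
c[:,410:]=cv2.resize(s['image'][115:265,300:440],(390,420),interpolation=2)
cv2.imwrite('pics/c5.png',c[:,:,::-1])
E
```

```text
(no output)
```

View pics/c5.png

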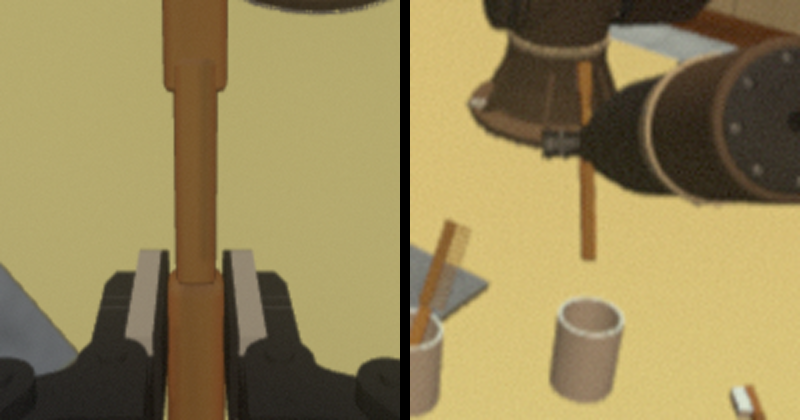

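```bash
python3 - <<'E'
from h import *
p,R=pose();az=np.arctan2(R[1,0],R[0,0]);al=np.arcsin(R[2,0]);print(np.degrees(az),al)
az=np.radians(-132)
Ra=frame(az,-.11);turn(R,Ra);Rb=frame(-np.pi/2,-.11);turn(Ra,Rb)
shift(p,R,p+[0,0,.04])
shift(p+[0,0,.04],Rb,[.483,.085,.12])
E
```

```text
-132.01279433011172 1.0473695342406488
turn total [ 0.02 -9.64 -0.01] rows 10 each [ 0.002 -0.964 -0.001]
turn total [-0.67  0.   -6.07] rows 7 each [-0.096  0.    -0.867]
shift total [ 1.15  0.   -0.67] rows 2 each [ 0.577  0.001 -0.333]
shift total [ 7.86 -2.1   3.88] rows 8 each [ 0.982 -0.262  0.485]
```

>>> apply_moves(targets=[[-1,[0.58,0,-0.33],[0,0,0]],[-1,[0.58,0,-0.33],[0,0,0]],[-1,[0,0,0],[0,-0.964,0]],[-1,[0,0,0],[0,-0.964,0]],[-1,[0,0,0],[0,-0.964,0]],[-1,[0,0,0],[0,-0.964,0]],[-1,[0,0,0],[0,-0.964,0]],[-1,[0,0,0],[0,-0.964,0]],[-1,[0,0,0],[0,-0.964,0]],[-1,[0,0,0],[0,-0.964,0]],[-1,[0,0,0],[0,-0.964,0]],[-1,[0,0,0],[0,-0.964,0]]])

```text
time: 11.18
tcp_pos: [0.4204, 0.3066, 0.2635]
orientation: [-1.232, 2.775, 0.072]
contact_force: [0.6, -0.1, -0.2]
grip_width: 0.0127
finger_force: 42.2
```

>>> apply_moves(targets=[[-1,[0,0,0],[-0.096,0,-0.867]],[-1,[0,0,0],[-0.096,0,-0.867]],[-1,[0,0,0],[-0.096,0,-0.867]],[-1,[0,0,0],[-0.096,0,-0.867]],[-1,[0,0,0],[-0.096,0,-0.867]],[-1,[0,0,0],[-0.096,0,-0.867]],[-1,[0,0,0],[-0.096,0,-0.867]],[-1,[0,0,0],[0,0,0]]])

```text
time: 12.18
tcp_pos: [0.4204, 0.3064, 0.2627]
orientation: [-2.161, 2.168, 0.121]
contact_force: [-0.2, -0.4, -1.5]
grip_width: 0.0124
finger_force: 42.2
```

>>> apply_moves(targets=[[-1,[0.98,-0.26,0.485],[0,0,0]],[-1,[0.98,-0.26,0.485],[0,0,0]],[-1,[0.98,-0.26,0.485],[0,0,0]],[-1,[0.98,-0.26,0.485],[0,0,0]],[-1,[0.98,-0.26,0.485],[0,0,0]],[-1,[0.98,-0.26,0.485],[0,0,0]],[-1,[0.98,-0.26,0.485],[0,0,0]],[-1,[0.98,-0.26,0.485],[0,0,0]],[-1,[0,0,0],[0,0,0]]])

```text
time: 13.3
tcp_pos: [0.4815, 0.0836, 0.1192]
orientation: [-2.159, 2.175, 0.121]
contact_force: [-0.7, -0.6, 0.3]
grip_width: 0.0127
finger_force: 42.2
```

```bash
python3 - <<'E'
from h import *
p,R=pose();print(p,np.degrees(np.arctan2(R[1,0],R[0,0])),np.arcsin(R[2,0]),arm.state()['time'])
s=save('side','s6.png');t=save('top','t6.png');w=wsave('w6.png')
def line(f,roi):
    x0,y0,x1,y1=roi;hsv=cv2.cvtColor(f['image'][y0:y1,x0:x1],cv2.COLOR_RGB2HSV);m=cv2.inRange(hsv,(3,110,40),(16,255,230))
    n,l,st,c=cv2.connectedComponentsWithStats(m)
    for k in np.argsort(-st[1:,4])[:5]+1: 
        ys,xs=np.where(l==k);P=np.c_[xs,ys].astype(np.float32)+[x0,y0];vx,vy,cx,cy=cv2.fitLine(P.astype(np.float32),2,0,.01,.01).ravel();pr=(P-[cx,cy])@[vx,vy]
        print(st[k].tolist(),[(cx+q*vx).round(1).item()for q in(pr.min(),pr.max())],[(cy+q*vy).round(1).item() for q in(pr.min(),pr.max())])
print('side exp tip/foot',[proj(s,p+R@np.array([.994*d,0,-.11*d-.003])) .round(1) for d in(.08,-.11)]);line(s,(200,100,400,270))
print('wrist exp',[proj(w,p+R@np.array([.994*d,0,-.11*d-.003])).round(1) for d in(.08,.05,.008)])
print('top exp',[proj(t,p+R@np.array([.994*d,0,-.11*d-.003])).round(1) for d in(.08,-.11)]);line(t,(240,190,360,290))
E
```

```text
[0.48146141 0.08359472 0.11921472] -90.42207607740552 -0.1087236320308563 13.3
side exp tip/foot [array([267., 169.]), array([313.2, 191. ])]
[125, 49, 54, 18, 310] [325.0, 378.0] [159.0, 159.1]
[147, 0, 25, 26, 197] [348.9, 370.4] [124.9, 99.5]
[180, 0, 20, 26, 176] [389.6, 391.1] [99.4, 124.7]
[99, 98, 15, 40, 136] [300.8, 313.0] [237.6, 198.0]
[141, 36, 18, 20, 119] [343.9, 354.3] [154.1, 136.4]
wrist exp [array([274.9, 105.1]), array([274.5, 181.7]), array([274.1, 267.9])]
top exp [array([330.1, 235.5]), array([273.1, 233.8])]
[12, 2, 8, 23, 98] [254.5, 257.1] [214.3, 192.0]
```

>>> apply_moves(targets=[[-1,[0,0,0],[0,0.35,0]],[-1,[0.05,0,0.7],[0,0,0]],[-1,[0.05,0,0.7],[0,0,0]],[-1,[0.05,0,0.7],[0,0,0]],[-1,[0.05,0,0.7],[0,0,0]],[-1,[0,0,0],[0,0,0]]])

```text
time: 14.2
tcp_pos: [0.4812, 0.0854, 0.0353]
orientation: [-2.187, 2.191, 0.076]
contact_force: [-1.0, 0.4, -0.4]
grip_width: 0.0127
finger_force: 42.2
```

>>> apply_moves(targets=[[-1,[0,0,0.1],[0,0,0]],[-1,[0,0,0.1],[0,0,0]],[-1,[0,0,0],[0,0,0]]])

```text
time: 14.58
tcp_pos: [0.4819, 0.0855, 0.0302]
orientation: [-2.185, 2.19, 0.075]
contact_force: [0.6, 0.6, 0.4]
grip_width: 0.0124
finger_force: 42.2
```

>>> apply_moves(targets=[[-1,[0,0,0.1],[0,0,0]],[-1,[0,0,0],[0,0,0]]])

```text
time: 14.82
tcp_pos: [0.4817, 0.0854, 0.0267]
orientation: [-2.185, 2.19, 0.076]
contact_force: [-0.3, 0.1, -0.6]
grip_width: 0.0129
finger_force: 42.2
```

>>> apply_moves(targets=[[-1,[0,0,0.1],[0,0,0]],[-1,[0,0,0],[0,0,0]]])

```text
time: 15.08
tcp_pos: [0.482, 0.0859, 0.0238]
orientation: [-2.185, 2.19, 0.075]
contact_force: [-0.5, 0.7, 1.6]
grip_width: 0.0123
finger_force: 42.4
```

>>> apply_moves(targets=[[-1,[0,0,0.07],[0,0,0]],[-1,[0,0,0],[0,0,0]]])

```text
time: 15.32
tcp_pos: [0.4822, 0.0862, 0.0219]
orientation: [-2.185, 2.189, 0.075]
contact_force: [-0.6, 1.9, 5.4]
grip_width: 0.0123
finger_force: 42.8
```

>>> apply_moves(targets=[[-0.4,[0,0,0],[0,0,0]],[-0.2,[0,0,0],[0,0,0]],[0,[0,0,0],[0,0,0]],[0,[0,0,0],[0,0,0]],[0,[0,0,-0.5],[0,0,0]],[0,[0,0,-0.9],[0,0,0]],[0,[0,0,-0.9],[0,0,0]],[0,[0,0,-0.9],[0,0,0]],[0,[0,0,-0.8],[0,0,0]],[0,[0,0,0],[0,0,0]]])

```text
time: 16.58
tcp_pos: [0.4832, 0.0781, 0.1444]
orientation: [-2.182, 2.186, 0.073]
contact_force: [-0.8, 0.2, 0.1]
grip_width: 0.0427
finger_force: 0.0
```

```bash
python3 - <<'E'
from h import *
p,R=pose();print(p,np.degrees(np.arctan2(R[1,0],R[0,0])),np.arcsin(R[2,0]))
w=wsave('w7.png');s=save('side','s7.png')
hsv=cv2.cvtColor(w['image'],cv2.COLOR_RGB2HSV);m=cv2.inRange(hsv,(2,110,40),(18,255,240))
n,l,st,c=cv2.connectedComponentsWithStats(m);print([st[k].tolist() for k in np.argsort(-st[1:,4])[:6]+1])
print('exp wrist',[proj(w,[.482,.0862-d,.022]).round(0) for d in(.08,.008,-.04,-.11)])
hsv=cv2.cvtColor(s['image'],cv2.COLOR_RGB2HSV);m=cv2.inRange(hsv[180:240,240:345],(2,110,40),(18,255,240))
n,l,st,c=cv2.connectedComponentsWithStats(m);print([st[k].tolist() for k in np.argsort(-st[1:,4])[:6]+1])
print('exp side',[proj(s,[.482,.0862-d,.022]).round(0) for d in(.08,-.11)])
E
```

```text
[0.48315186 0.07810021 0.14438132] -90.10274129363583 -0.06980149188657811
[[266, 105, 18, 208, 2973], [137, 409, 11, 11, 73]]
exp wrist [array([275., 102.]), array([274., 195.]), array([274., 248.]), array([274., 313.])]
[[28, 14, 48, 44, 366], [74, 29, 1, 1, 1]]
exp side [array([268., 196.]), array([312., 219.])]
```

```bash
python3 - <<'E'
from h import *
w=load('w7.png');s=load('s7.png')
hsv=cv2.cvtColor(w['image'],cv2.COLOR_RGB2HSV);m=cv2.inRange(hsv,(2,110,40),(18,255,240));m[330:]=0
L=[(y,np.where(r)[0].mean(),(r>0).sum()) for y,r in enumerate(m) if (r>0).sum()>2]
for y,x,n in L[::10]+L[-2:]:
    z=.026 if y<160 else .021; print(y,round(x,1),n,onz(w,x,y,z).round(4))
# white bristles beside the head?
im=w['image'];print([im[y,260:292:2].mean(1).round().astype(int).tolist() for y in(110,120,130)])
# step row
hs=cv2.cvtColor(s['image'],cv2.COLOR_RGB2HSV);m=cv2.inRange(hs[180:240,240:345],(2,110,40),(18,255,240));ys,xs=np.where(m);print('side ext',xs.min()+240,ys[xs.argmin()]+180,xs.max()+240,ys[xs.argmax()]+180)
E
cat > /dev/null
```

```text
105 274.3 12 [0.4821 0.0078 0.026 ]
115 274.5 18 [0.482  0.0147 0.026 ]
125 274.0 17 [0.4824 0.0218 0.026 ]
135 274.5 16 [0.482  0.0291 0.026 ]
145 274.0 15 [0.4824 0.0365 0.026 ]
155 274.0 11 [0.4824 0.0441 0.026 ]
165 274.0 11 [0.4824 0.0532 0.021 ]
175 274.0 11 [0.4824 0.0613 0.021 ]
185 274.5 10 [0.482  0.0697 0.021 ]
195 274.5 10 [0.482  0.0782 0.021 ]
205 274.5 16 [0.482  0.0869 0.021 ]
215 274.5 16 [0.482  0.0958 0.021 ]
225 274.5 16 [0.482 0.105 0.021]
235 274.5 16 [0.482  0.1144 0.021 ]
245 274.5 16 [0.482  0.1241 0.021 ]
255 274.0 15 [0.4824 0.134  0.021 ]
265 274.0 15 [0.4824 0.1441 0.021 ]
275 274.0 15 [0.4824 0.1546 0.021 ]
285 274.5 14 [0.482  0.1653 0.021 ]
295 274.5 14 [0.4819 0.1763 0.021 ]
305 274.5 14 [0.4819 0.1877 0.021 ]
311 274.0 11 [0.4824 0.1946 0.021 ]
312 273.5 8 [0.4829 0.1958 0.021 ]
[[111, 110, 109, 84, 88, 89, 89, 89, 87, 87, 91, 85, 105, 108, 105, 104], [106, 106, 107, 82, 86, 88, 86, 89, 88, 89, 88, 85, 105, 108, 108, 107], [105, 103, 102, 80, 88, 85, 85, 88, 90, 88, 89, 84, 107, 110, 112, 113]]
side ext 268 196 315 195
```

```bash
python3 - <<'E'
from h import *
p,R=pose();R1=frame(-np.pi/2,.04);turn(R,R1);shift(p,R1,[.4822,.101,.045],.03);shift(np.array([.4822,.101,.045]),R1,[.4822,.101,.016])
E
```

```text
turn total [ 0.    0.9  -0.02] rows 1 each [ 0.003  0.904 -0.02 ]
shift total [-0.91 -0.01  3.2 ] rows 4 each [-0.226 -0.003  0.8  ]
shift total [-0.04  0.    0.97] rows 1 each [-0.039  0.     0.966]
```

>>> apply_moves(targets=[[0,[0,0,0],[0,0.9,-0.02]],[0,[-0.226,0,0.8],[0,0,0]],[0,[-0.226,0,0.8],[0,0,0]],[0,[-0.226,0,0.8],[0,0,0]],[0,[-0.226,0,0.8],[0,0,0]],[0,[-0.02,0,0.35],[0,0,0]],[0,[-0.02,0,0.35],[0,0,0]],[0,[0,0,0],[0,0,0]]])

```text
time: 17.68
tcp_pos: [0.4814, 0.1009, 0.0229]
orientation: [2.2, -2.2, 0.042]
contact_force: [0.1, -0.2, 0.3]
grip_width: 0.0428
finger_force: 0.0
```

>>> apply_moves(targets=[[0,[0,0,0.22],[0,0,0]],[-0.4,[0,0,0],[0,0,0]],[-1,[0,0,0],[0,0,0]],[-1,[0,0,0],[0,0,0]],[-1,[0,0,0],[0,0,0]]])

```text
time: 18.3
tcp_pos: [0.4819, 0.1011, 0.0171]
orientation: [2.201, -2.2, 0.043]
contact_force: [-1.0, -0.5, 3.5]
grip_width: 0.0128
finger_force: 41.7
```

```bash
python3 - <<'E'
from h import *
p,R=pose();q=p+[0,0,.12];shift(p,R,q);R1=frame(np.radians(-81.2),.04);turn(R,R1);shift(q,R1,[.503,-.352,.11]);
t=load('t0.png');print(proj(t,[.503,-.352,.023]),[ (proj(t,[.503+a*.988*.05-b*.153*.129,-.352+a*.153*.05+b*.988*.129,.023])).round(1).tolist() for a in(-1,1) for b in(-1,1)])
E
```

```text
shift total [ 0.16  0.   -4.  ] rows 4 each [ 0.04   0.001 -0.999]
turn total [ 0.06  0.   -1.28] rows 2 each [ 0.03   0.    -0.638]
shift total [14.99  1.61  1.5 ] rows 15 each [0.999 0.108 0.1  ]
[425.72953143 232.98721954] [[463.5, 242.1], [392.6, 251.6], [458.5, 214.6], [388.1, 223.9]]
```

>>> apply_moves(targets=[[-1,[0,0,-0.3],[0,0,0]],[-1,[0.04,0,-0.8],[0,0,0]],[-1,[0.04,0,-1],[0,0,0]],[-1,[0.04,0,-1],[0,0,0]],[-1,[0.04,0,-0.9],[0,0,0]],[-1,[0,0,0],[0.03,0,-0.64]],[-1,[0,0,0],[0.03,0,-0.64]],[-1,[0,0,0],[0,0,0]]])

```text
time: 19.3
tcp_pos: [0.4818, 0.1012, 0.1374]
orientation: [2.366, -2.028, 0.047]
contact_force: [-0.4, -0.1, 0.2]
grip_width: 0.0125
finger_force: 41.2
```

>>> apply_moves(targets=[[-1,[0.95,0.1,0],[0,0,0]],[-1,[0.95,0.1,0],[0,0,0]],[-1,[0.95,0.1,0],[0,0,0]],[-1,[0.95,0.1,0],[0,0,0]],[-1,[0.95,0.1,0],[0,0,0]],[-1,[0.95,0.1,0],[0,0,0]],[-1,[0.95,0.1,0],[0,0,0]],[-1,[0.95,0.1,0],[0,0,0]],[-1,[0.95,0.1,0],[0,0,0]],[-1,[0.95,0.1,0],[0,0,0]],[-1,[0.95,0.1,0],[0,0,0]],[-1,[0.95,0.1,0],[0,0,0]]])

```text
time: 20.8
tcp_pos: [0.4987, -0.243, 0.1507]
orientation: [2.363, -2.029, 0.047]
contact_force: [1.3, -0.1, -0.4]
grip_width: 0.0129
finger_force: 41.2
```

>>> apply_moves(targets=[[-1,[0.95,0.1,0],[0,0,0]],[-1,[0.95,0.1,0],[0,0,0]],[-1,[0.95,0.1,0],[0,0,0]],[-1,[0.95,0.1,0],[0,0,0]],[-1,[0,0,0],[0,0,0]]])

```text
time: 21.42
tcp_pos: [0.5041, -0.358, 0.1548]
orientation: [2.361, -2.031, 0.046]
contact_force: [-0.7, 0.0, -0.5]
grip_width: 0.0126
finger_force: 41.2
```

```bash
python3 - <<'E'
from h import *
p,R=pose();print(p,np.degrees(np.arctan2(R[1,0],R[0,0])),np.arcsin(R[2,0]))
w=wsave('w8.png');s=save('side','s8.png');t=save('top','t8.png')
c=np.zeros((420,800,3),np.uint8);c[:,:400]=cv2.resize(w['image'],(400,300))[:300].repeat(1,0) if 0 else 0
c[:300,:400]=cv2.resize(w['image'],(400,300),interpolation=3);c[:,410:]=cv2.resize(s['image'][100:240,95:225],(390,420),interpolation=2)
cv2.imwrite('pics/c8.png',c[:,:,::-1])
xd,yd=np.array([.988,.153,0]),np.array([-.153,.988,0]);C=np.array([.504,-.360,.023])
for z,n in((.023,'floor'),(.073,'top')):
  print(n,[proj(w,C+a*.05*xd+b*.129*yd+[0,0,z-.023]).round().astype(int).tolist() for a in(-1,1) for b in(-1,1)])
E
```

```text
[ 0.50411684 -0.35795785  0.15481432] -81.39469976450742 0.03987580293458873
floor [[340, 37], [326, 336], [205, 37], [221, 336]]
top [[356, 19], [335, 374], [189, 20], [212, 375]]
```

View pics/c8.png

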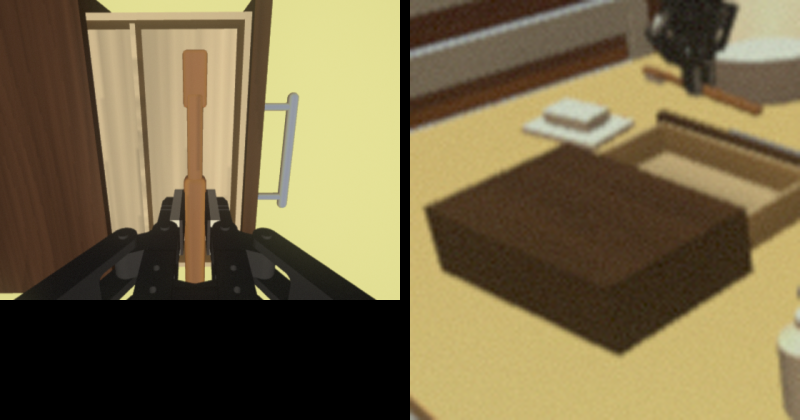

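The last view shows the brush centred over the front compartment. The divider is at x≈137, the front panel at x≈245 and the brush at x≈195. This matches my drawer estimate, so I'll lower it.

>>> apply_moves(targets=[[-1,[-0.03,0,0.79],[0,0,0]],[-1,[-0.03,0,0.79],[0,0,0]],[-1,[-0.03,0,0.79],[0,0,0]],[-1,[-0.03,0,0.79],[0,0,0]],[-1,[-0.03,0,0.7],[0,0,0]],[-1,[0,0,0],[0,0,0]]])

```text
time: 22.32
tcp_pos: [0.5033, -0.3554, 0.038]
orientation: [2.365, -2.025, 0.042]
contact_force: [-0.8, 0.6, 1.1]
grip_width: 0.0127
finger_force: 41.2
```

>>> apply_moves(targets=[[-1,[0,0,0.1],[0,0,0]],[-1,[0,0,0.1],[0,0,0]],[-1,[0,0,0],[0,0,0]]])

```text
time: 22.7
tcp_pos: [0.5046, -0.3569, 0.0337]
orientation: [2.366, -2.027, 0.048]
contact_force: [0.0, 0.2, -0.4]
grip_width: 0.0124
finger_force: 41.2
```

>>> apply_moves(targets=[[-1,[0,0,0.1],[0,0,0]],[-1,[0,0,0],[0,0,0]]])

```text
time: 22.95
tcp_pos: [0.5042, -0.357, 0.0301]
orientation: [2.365, -2.027, 0.047]
contact_force: [0.5, -0.3, -0.7]
grip_width: 0.0126
finger_force: 41.2
```

>>> apply_moves(targets=[[-1,[0,0,0.07],[0,0,0]],[-1,[0,0,0],[0,0,0]]])

```text
time: 23.2
tcp_pos: [0.5043, -0.3571, 0.028]
orientation: [2.365, -2.027, 0.047]
contact_force: [-0.4, -0.5, 0.3]
grip_width: 0.0125
finger_force: 41.2
```

>>> apply_moves(targets=[[-1,[0,0,0.05],[0,0,0]],[-1,[0,0,0],[0,0,0]]])

```text
time: 23.45
tcp_pos: [0.5048, -0.3572, 0.0272]
orientation: [2.366, -2.026, 0.048]
contact_force: [-0.8, 2.4, 3.9]
grip_width: 0.0131
finger_force: 41.6
```

>>> apply_moves(targets=[[-0.4,[0,0,0],[0,0,0]],[-0.2,[0,0,0],[0,0,0]],[-0.05,[0,0,0],[0,0,0]],[-0.05,[0,0,0],[0,0,0]],[-0.05,[0,0,-0.4],[0,0,0]],[-0.05,[0,0,-0.8],[0,0,0]],[-0.05,[0,0,-1],[0,0,0]],[-0.05,[0,0,-1],[0,0,0]],[-0.05,[0,0,-1],[0,0,0]],[-0.05,[0,0,0],[0,-0.33,0]],[-1,[0,0,0],[0,0,0]]])

```text
time: 24.82
tcp_pos: [0.5041, -0.3526, 0.1538]
orientation: [-2.385, 2.045, -0.003]
contact_force: [0.2, 0.4, -0.4]
grip_width: 0.0236
finger_force: 0.0
```

```bash
python3 - <<'E'
from h import *
p,R=pose();print(p,np.degrees(np.arctan2(R[1,0],R[0,0])),np.arcsin(R[2,0]),arm.state()['time'])
w=wsave('w9.png')
hsv=cv2.cvtColor(w['image'],cv2.COLOR_RGB2HSV);m=cv2.inRange(hsv,(2,120,90),(14,255,240))
L=[(y,np.where(r[235:320])[0].mean()+235,(r[235:320]>0).sum()) for y,r in enumerate(m) if (r[235:320]>0).sum()>4]
xd,yd=np.array([.988,.153,0]),np.array([-.153,.988,0])
for y,x,n in L[::16]+L[-1:]: q=onz(w,x,y,.034);print(y,round(x,1),n,'xd,yd',(q@xd).round(4),(q@yd).round(4))
# handle by top camera: grey/steel pixels re-measure
shift(p,R,[.3575,-.3817,.16]);shift(np.array([.3575,-.3817,.16]),R,[.3575,-.3817,.028])
E
```

```text
[ 0.50409775 -0.3525979   0.15376592] -81.22376197293522 0.0012262633854456739 24.825
78 274.1 9 xd,yd 0.443 -0.5223
94 273.0 13 xd,yd 0.4438 -0.5115
110 272.9 8 xd,yd 0.4439 -0.5003
126 272.5 8 xd,yd 0.4442 -0.4888
142 272.5 8 xd,yd 0.4442 -0.477
158 273.0 7 xd,yd 0.4438 -0.4648
174 273.0 7 xd,yd 0.4438 -0.4522
192 272.0 11 xd,yd 0.4446 -0.4376
208 271.3 10 xd,yd 0.4452 -0.4242
224 271.9 10 xd,yd 0.4447 -0.4103
240 271.8 8 xd,yd 0.4449 -0.396
256 273.0 7 xd,yd 0.4438 -0.3811
272 272.0 9 xd,yd 0.4447 -0.3658
288 272.0 9 xd,yd 0.4447 -0.35
299 272.5 10 xd,yd 0.4443 -0.3387
shift total [ 0.21  4.98 -0.21] rows 5 each [ 0.043  0.995 -0.043]
shift total [-0.01  0.01  4.4 ] rows 5 each [-0.001  0.001  0.88 ]
```

>>> apply_moves(targets=[[-1,[0.04,1,-0.04],[0,0,0]],[-1,[0.04,1,-0.04],[0,0,0]],[-1,[0.04,1,-0.04],[0,0,0]],[-1,[0.04,1,-0.04],[0,0,0]],[-1,[0.04,1,-0.04],[0,0,0]],[-1,[0,0,0.88],[0,0,0]],[-1,[0,0,0.88],[0,0,0]],[-1,[0,0,0.88],[0,0,0]],[-1,[0,0,0.88],[0,0,0]],[-1,[0,0,0.88],[0,0,0]],[-1,[0,0,0],[0,0,0]]])

```text
time: 26.25
tcp_pos: [0.3543, -0.3807, 0.0252]
orientation: [2.384, -2.043, -0.006]
contact_force: [-0.0, -0.3, -0.4]
grip_width: -0.0003
finger_force: 0.0
```

```bash
python3 - <<'E'
from h import *
p,R=pose();w=wsave('w10.png');im=w['image'].astype(int)
xd,yd=np.array([.988,.153,0]),np.array([-.153,.988,0]);print('tcp xd,yd',p@xd,p@yd)
# bar: follow rows at far end, bluish-grey pixels
hsv=cv2.cvtColor(w['image'],cv2.COLOR_RGB2HSV);m=cv2.inRange(hsv,(95,20,60),(130,140,220));m[260:]=0
n,l,st,c=cv2.connectedComponentsWithStats(m)
print('handle exp',[proj(w,a*xd+b*yd+[0,0,.048]).round().tolist() for a,b in((.339,-.492),(.339,-.45))])
for k in np.argsort(-st[1:,4])[:5]+1: print(st[k].tolist(),c[k].round(),(onz(w,*c[k],.05)@xd).round(3),(onz(w,*c[k],.05)@yd).round(3))
E
```

```text
tcp xd,yd 0.2918379629223781 -0.43031397975683633
handle exp [[139.0, 165.0], [153.0, 270.0]]
[119, 164, 25, 96, 1092] [131. 211.] 0.343 -0.475
[31, 187, 88, 11, 821] [ 73. 192.] 0.363 -0.482
```

>>> apply_moves(targets=[[-1,[0,-0.6,0],[0,0,0]],[-1,[0,-0.4,0],[0,0,0]],[-1,[0,-0.2,0],[0,0,0]],[-1,[0,-0.3,0],[0,0,0]],[-1,[0,-0.4,0],[0,0,0]],[-1,[0,-0.4,0],[0,0,0]],[-1,[0,-0.4,0],[0,0,0]]])

```text
time: 27.18
tcp_pos: [0.4372, -0.3685, 0.0265]
orientation: [2.385, -2.043, -0.0]
contact_force: [-1.2, 0.3, 2.5]
grip_width: 0.0001
finger_force: 0.7
```

```bash
python3 - <<'E'
from h import *
p,R=pose();print(p@np.array([.988,.153,0]),p@np.array([-.153,.988,0]))
E
```

```text
0.37553808802652466 -0.43096378077212233
```

>>> apply_moves(targets=[[-1,[0,-0.4,0],[0,0,0]],[-1,[0,-0.4,0],[0,0,0]],[-1,[0,-0.4,0],[0,0,0]],[-1,[0,-0.4,0],[0,0,0]],[-1,[0,-0.4,0],[0,0,0]],[-1,[0,-0.2,0],[0,0,0]],[-1,[0,-0.1,0],[0,0,0]],[-1,[0,0,0],[0,0,0]]])

```text
time: 28.18
tcp_pos: [0.5049, -0.3582, 0.0266]
orientation: [2.386, -2.044, 0.001]
contact_force: [0.0, -0.4, 0.4]
grip_width: 0.0003
finger_force: 0.0
```

>>> apply_moves(targets=[[-1,[0,-0.1,0],[0,0,0]],[-1,[0,-0.1,0],[0,0,0]],[-1,[0,0,0],[0,0,0]]])

```text
time: 28.55
tcp_pos: [0.5108, -0.3572, 0.0266]
orientation: [2.386, -2.044, 0.001]
contact_force: [0.8, 0.3, 0.2]
grip_width: -0.0
finger_force: 0.0
```

```bash
python3 - <<'E'
from h import *
p,R=pose();print(p@np.array([.988,.153,0]),p@np.array([-.153,.988,0]))
w=wsave('w11.png')
xd=np.array([.988,.153,0]);hsv=cv2.cvtColor(w['image'],cv2.COLOR_RGB2HSV);m=cv2.inRange(hsv,(95,20,60),(130,140,220));m[260:]=0
n,l,st,c=cv2.connectedComponentsWithStats(m)
for k in np.argsort(-st[1:,4])[:3]+1: print(st[k].tolist(),(onz(w,*c[k],.05)@xd).round(3))
E
```

```text
0.4500278591461453 -0.4310986728202361
[212, 166, 15, 94, 899] 0.47
[123, 189, 86, 10, 720] 0.49
```

>>> apply_moves(targets=[[-1,[0,-0.1,0],[0,0,0]],[-1,[0,-0.1,0],[0,0,0]],[-1,[0,-0.1,0],[0,0,0]],[-1,[0,0,0],[0,0,0]]])

```text
time: 29.1
tcp_pos: [0.52, -0.3558, 0.0266]
orientation: [2.386, -2.043, 0.001]
contact_force: [0.0, 0.1, -0.2]
grip_width: 0.0003
finger_force: 0.0
```

>>> apply_moves(targets=[[-1,[0,-0.1,0],[0,0,0]],[-1,[0,0,0],[0,0,0]]])

```text
time: 29.35
tcp_pos: [0.5227, -0.3554, 0.0265]
orientation: [2.386, -2.044, 0.001]
contact_force: [0.1, 1.1, -0.3]
grip_width: 0.0001
finger_force: 0.0
```

>>> apply_moves(targets=[[-1,[0,-0.1,0],[0,0,0]],[-1,[0,0,0],[0,0,0]]])

```text
time: 29.6
tcp_pos: [0.5254, -0.3549, 0.0265]
orientation: [2.385, -2.043, 0.0]
contact_force: [-2.1, -0.1, 1.4]
grip_width: -0.0
finger_force: 0.5
```

>>> apply_moves(targets=[[-1,[0,-0.07,0],[0,0,0]],[-1,[0,0,0],[0,0,0]]])

```text
time: 29.85
tcp_pos: [0.5255, -0.3548, 0.0265]
orientation: [2.384, -2.043, -0.004]
contact_force: [-7.4, -2.0, 2.9]
grip_width: 0.0003
finger_force: 3.5
```

>>> apply_moves(targets=[[-1,[0,-0.05,0],[0,0,0]],[-1,[0,0,0],[0,0,0]]])

```text
time: 30.1
tcp_pos: [0.5256, -0.3547, 0.0264]
orientation: [2.382, -2.043, -0.007]
contact_force: [-10.4, -3.6, 6.7]
grip_width: 0.0001
finger_force: 5.6
```

```bash
python3 - <<'E'
from h import *
p,R=pose();print(p@np.array([.988,.153,0]))
w=wsave('w12.png')
xd=np.array([.988,.153,0]);hsv=cv2.cvtColor(w['image'],cv2.COLOR_RGB2HSV);m=cv2.inRange(hsv,(95,20,60),(130,140,220));m[260:]=0
n,l,st,c=cv2.connectedComponentsWithStats(m)
for k in np.argsort(-st[1:,4])[:3]+1: print(st[k].tolist(),(onz(w,*c[k],.05)@xd).round(3))
E
```

```text
0.46504527535193657
[213, 165, 16, 95, 905] 0.484
[123, 189, 87, 10, 726] 0.504
```

>>> apply_moves(targets=[[-1,[0,-0.07,0],[0,0,0]],[-1,[0,0,0],[0,0,0]]])

```text
time: 30.4
tcp_pos: [0.5257, -0.3546, 0.0264]
orientation: [2.38, -2.042, -0.011]
contact_force: [-16.5, -5.2, 9.8]
grip_width: -0.0006
finger_force: 8.7
```

>>> apply_moves(targets=[[-1,[0,0.15,0],[0,0,0]],[-1,[0,0.3,0],[0,0,0]],[-1,[0,0.8,0],[0,0,0]],[-1,[0,0.8,0],[0,0,0]],[-1,[0,0,-0.8],[0,0,0]],[-1,[0,0,-1],[0,0,0]],[-1,[0,0,-1],[0,0,0]],[-1,[0,0,-1],[0,0,0]],[-1,[0,0,-1],[0,0,0]],[-1,[0,0,0],[0,0,0]],[-1,[0,0,0],[0,0,0]]])

```text
time: 31.78
tcp_pos: [0.4701, -0.3631, 0.1703]
orientation: [2.386, -2.044, 0.0]
contact_force: [-0.2, 0.7, 0.2]
grip_width: -0.0001
finger_force: 0.0
```

```bash
python3 - <<'E'
from h import *
p,R=pose();w=wsave('w13.png');t=save('top','t13.png');s=save('side','s13.png');s0=load('s0.png')
xd=np.array([.988,.153,0]);hsv=cv2.cvtColor(w['image'],cv2.COLOR_RGB2HSV);m=cv2.inRange(hsv,(95,20,60),(130,140,220));m[330:]=0
n,l,st,c=cv2.connectedComponentsWithStats(m)
for k in np.argsort(-st[1:,4])[:3]+1: print(st[k].tolist(),(onz(w,*c[k],.05)@xd).round(3))
for nm,(x0,y0,x1,y1) in dict(comb=(284,190,324,266),cup=(348,222,380,260),soap=(214,192,246,244),stone=(248,190,330,235)).items():
    d=np.abs(s['image'][y0:y1,x0:x1].astype(int)-s0['image'][y0:y1,x0:x1]).sum(2); print(nm,'changed px',int((d>60).sum()),'of',d.size)
hs=cv2.cvtColor(s['image'],cv2.COLOR_RGB2HSV)
print(arm.state()['time'],p)
E
```

```text
[170, 128, 18, 147, 560] 0.485
[129, 140, 40, 5, 155] 0.505
[145, 261, 36, 4, 107] 0.504
comb changed px 0 of 3040
cup changed px 54 of 1216
soap changed px 0 of 1664
stone changed px 0 of 3690
31.925 [ 0.47012185 -0.36311067  0.17028256]
```

```bash
python3 -c "
from station import arm
print(arm.hand_in())"
```

```text
the job is handed in; nothing more can be done
None
```

The job is handed in at about 32 s of the 67 s allowed: the small toothbrush went from its tumbler to the drying stone, was released and re-gripped, now lies flat in the front compartment, and the drawer is pushed to its stop; the side camera shows nothing else moved.

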